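# Open the condenser drain valve one and a half turns over a catch pan

### The arm

A 6-joint arm with a two-finger parallel gripper is mounted at the origin on the work surface. World frame = base frame: x ahead of the robot, y to its left, z up, the work surface at z = 0. Lengths are in m, angles in rad, forces in N, time in s.
With the tool pointing down it reaches from about 0.35 to 0.925 m from the base axis. Payload 6.4 kg.
Tool frame: the origin (TCP) lies at the very end of the fingers, on their centre line; the grasp point (between the pads) lies 19 mm behind it (grip_depth is the distance from the TCP to the grasp point, in m); z points along the fingers, x is the direction in which the jaws open and shut, and the axes are right-handed (so a half turn about z gives the same grasp; the last joint's range is limited). The gripper opens to 94 mm and grips with 3 to 60 N. Pads are 16 mm wide; open, the fingers measure 119 mm over their backs; the gripper's body (75 mm by 177 mm) begins 78 mm behind the grasp point.
Start: joints at [-1.503, 0.245, 1.558, -0, 1.339, -0.174], TCP at [0.156, -0.631, 0.205] pointing down, gripper open.
Joint ranges: [-3.13, 3.13], [-1.02, 2.26], [0.13, 2.54], [-0.95, 4.09], [0.21, 2.88], [-2.74, 2.74]. Speed limits (rad/s): [2.57, 2.57, 3.14, 3.14, 3.14, 3.14].

### API

Orientations are given as a rotation vector (axis times angle).
In Python, from workcell import * gives the robot as it stands. Calls block until the motion is done:
- movep(position, orientation): joint-space move of the TCP to a pose.
- move_linear(position, ori=None, v=0.15, force_limit=None): straight line of the TCP; ori=None keeps the orientation; v is the mean speed in m/s. With force_limit (N) it stops when the force on the tool has changed by that much, and returns True; else False.
- move_j(angles): joint-space move.
- let_go() and close(strength=None): open the fingers fully, or close them until they stop; strength is the grip in N (None keeps the last).
- dwell(seconds).
- solve_ik(position, orientation): joint angles nearest the present ones, or None.
- sense(): the state.
- get_image(name): name is "scene" or "top" or "wrist"; returns a dict with "image" (400x640x3 uint8, red, green, blue), "range_z" (400x640 float32, m along the optical axis (not along the pixel's ray), 0 where there is no reading), "vertical_fov" (degrees; the focal length in pixels is half the picture's height over the tangent of half this angle, whatever the lens; pixels are square), "cx", "cy" (the principal point, pixels), "view" (4x4, takes a point from world to camera coordinates); the wrist camera has in their place "T_tool_cam" (4x4, takes a point from camera to tool coordinates, whose origin is the TCP and whose axes are the tool frame's). Camera axes: x right, y down, z forward; pixel columns grow to the right and rows downward; lengths in m; the calibration is good to about 2 mm. A picture is of the moment at which its call begins: read the wrist's pose just before it.
A pose or a line that the arm cannot do raises IKError and nothing moves.
- hand_in(): hands the job in, once; it reports no verdict.
Trained networks look in a picture, given as the dict that the camera call returned (one of the last four; its "shot" number tells which), for a name from the list of things; names that differ only in an ending like _2 or _b are one class to them, and where a whole thing is asked for, a point or a joint stands for the part that bears it (a point fixed in the world has none). Each returns a list of dicts, best first, with "confidence" (0 to 1); they miss things now and then, are a little off and sometimes report something else, mostly with a low value. They report only what shows in the picture. A call takes as long as a camera call. They do not tell look-alikes from the thing itself.
- silhouettes(picture, thing): "pixels" (400x640 bool, what is visible of it) and "rect" ([left, top, width, height] in pixels, round what is visible of it).
The state is a dict: "time_s": time; "q": joint angles; "qd": joint speeds; "tau": joint torques, N m; "ee_pos": TCP position; "orientation": TCP orientation; "contact_force": force on the tool from outside, world axes, zero at the start; "torque": the same for the moment, N m; "gripper_width": finger opening in m.
Only numpy, scipy, OpenCV 4.12 (cv2) and the standard library are available. Lean on these libraries where they do the work, as an engineer would, in place of code of your own. Each camera call takes 0.05 s, during which the arm holds its last target.

### The job

The condenser drain valve is shut: first set the catch pan level on the narrow raised rest so that the outlet spout is over its opening, and let go of it. Then open the valve by one and a half turns that really move the stem: the handwheel is loose on its nut, so turn it anticlockwise (seen from above) until you feel the slack is taken up, and only then count the one and a half turns. Leave the pan standing in place and the other things on the bench where they are.

Things in the scene. Friction and masses are not known exactly. Their poses are not given: they have to be found in the camera images.
- valve: Fixed valve, pipe and grey skid plate (120 x 500 x 8 mm, y -300 to +200 mm). Origin on the table under the wheel's axis; z up that axis. Pipe 26 mm thick, centre line 150 mm up, along y: outlet at -y, riser at +y. Under the wheel, bonnet and yoke stay within 30 mm of the axis up to 194 mm and within 20 mm above that.
- wheel: Dark iron handwheel, level. Origin at the hub's centre, 247 mm above the table; it never rises. Rim: 12 mm bar, centre line 80 mm from the axis. Three round spokes 10 mm thick, along its own +x axis and 120 and 240 degrees from that; open right through between them. Hub, pin and lugs lie within 23 mm of the axis. Anticlockwise from above (growing yaw) opens.
- wheel_hub (a point): Hub centre, fixed on the valve. The wheel starts with 1.8 to 3.4 rad of slack in the opening direction, where it turns with under 1 N at the spokes. When the pin on its hub meets the brass lug on the nut it drives the nut, which takes about 0.36 N m (7 to 8 N at 48 mm from the axis). Wheel and nut stay where they are left.
- stem_top (a point): Top end of the 12 mm steel stem that stands up through the hub, 274 mm above the table when shut. The stem does not turn; it rises 5 mm for each full turn of the nut, and not at all while the wheel turns in its slack.
- pan: Loose open-topped aluminium catch pan, 56 mm wide (x) x 150 mm long (y) x 45 mm high, walls and floor 3 mm, 0.13 to 0.21 kg. Origin at the centre of its underside, z up. Both ends are alike. To go under the spout it must be held across its width near the end away from the spout.
- rest_top (a point): Centre of the top face of the narrow rest, 60 mm above the table: a level steel plate 36 mm wide (along the valve's x), 100 mm long (along the valve's y) and 8 mm thick, on a post. Its axes are the valve's. A pan centred here lengthwise has the spout over its +y half.
- spout (a point): Centre of the spout's mouth: 22 mm pipe pointing down, mouth 124 mm above the table, 45 mm towards valve +y from rest_top and 19 mm above the rim of a pan on the rest: slide the pan in under it from the -y side. The pipe rises 26 mm to the centre line and goes off to +y; nothing stands over the rest on the -y side of its elbow (28 mm thick).
- jar: Amber glass jar, 60 mm wide, 85 mm high. A bystander: leave it alone. Origin at the centre of its underside.
- beaker: Glass beaker, 70 mm wide, 90 mm high. A bystander: leave it alone. Origin at the centre of its underside.
- spanner: Steel spanner lying flat, about 180 mm long. A bystander: leave it alone. Origin at the centre of its underside.
- wash_bottle: White plastic bottle, 64 mm wide, 160 mm high. A bystander: leave it alone. Origin at the centre of its underside.
- timer: White timer lying flat, 50 x 75 x 22 mm. A bystander: leave it alone. Origin at the centre of its underside.
- sample_case: Grey case, 90 x 130 x 40 mm. A bystander: leave it alone. Origin at the centre of its underside.
- tin: Steel tin, 80 mm wide, 110 mm high. A bystander: leave it alone. Origin at the centre of its underside.
Mind the look-alikes: they are no part of the job. What is shaped like the pan but black or blue is not meant.

How it is judged:
By the outcome, as a careful person would: the job done as asked, in the order asked, and still so for the second after the job is handed in, with the robot touching nothing.
It also fails if it takes over 69 s, if anything falls off the work surface, if the arm or the gripper's body presses on something with over 40 N, if the wrist force passes 120 N, or if a joint passes its speed limit or range.

## Working session

There is one attempt and no reset: what is moved stays moved. The work goes in short steps, each a Python script; the robot and the scene stay as the last script left them, time stands still between calls to the robot, and variables do not carry over. Pictures are saved under pics/ and viewed, and the job is handed in when it is done.

```bash
ls; mkdir -p pics; cat > h.py <<'E'
from workcell import *
import numpy as np, cv2
from scipy.spatial.transform import Rotation as R
def save(n,im): cv2.imwrite('pics/'+n+'.png',im[:,:,::-1])
def pts(p,T=None):
    "world points HxWx3; T = tool->world for the wrist"
    z=p['range_z'];h,w=z.shape
    f=h/2/np.tan(np.radians(p['vertical_fov'])/2)
    v,u=np.mgrid[:h,:w]
    c=np.stack([(u-p['cx'])*z/f,(v-p['cy'])*z/f,z,np.ones_like(z)],-1)
    M=np.linalg.inv(p['view']) if 'view' in p else T@p['T_tool_cam']
    return np.where(z[...,None]>0,(c@M.T)[...,:3],np.nan)
def down(a):
    "tool z down, tool x at yaw a in world"
    return R.from_matrix(np.array([[np.cos(a),np.sin(a),0],[np.sin(a),-np.cos(a),0],[0,0,-1]]).T.T).as_rotvec()
def tool():
    s=sense();T=np.eye(4);T[:3,:3]=R.from_rotvec(s['orientation']).as_matrix();T[:3,3]=s['ee_pos'];return T
E
python3 - <<'E'
from h import *
for n in('scene','top'):
    p=get_image(n);save(n+'0',p['image']);np.save(n+'0.npy',pts(p))
    print(n,p['vertical_fov'],p['cx'],p['cy'],np.linalg.inv(p['view'])[:3].round(3).tolist())
s=sense();print(s['time_s'],s['orientation'],R.from_rotvec(s['orientation']).as_matrix().round(2).tolist(),s['gripper_width'])
E
```

```text
pics
scene 50.737136740673535 322.8748739203823 196.97154590621466 [[0.22, 0.765, -0.605, 1.39], [0.975, -0.164, 0.148, -0.261], [0.014, -0.622, -0.783, 1.267]]
top 50.31261003341931 321.58076543996174 192.98376529245155 [[-0.009, -0.978, 0.208, 0.254], [-1.0, 0.008, -0.007, -0.061], [0.005, -0.208, -0.978, 1.569]]
0.1 [-2.47218051e+00  1.93650643e+00  1.83999906e-03] [[0.24, -0.97, -0.0], [-0.97, -0.24, 0.0], [-0.0, -0.0, -1.0]] 0.09409640769427188
```

View pics/scene0.png

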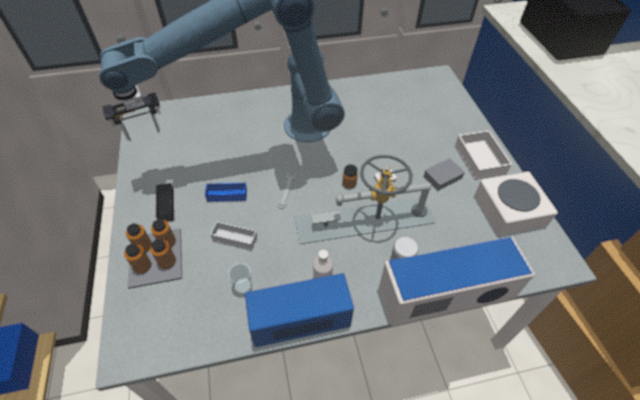

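View pics/top0.png

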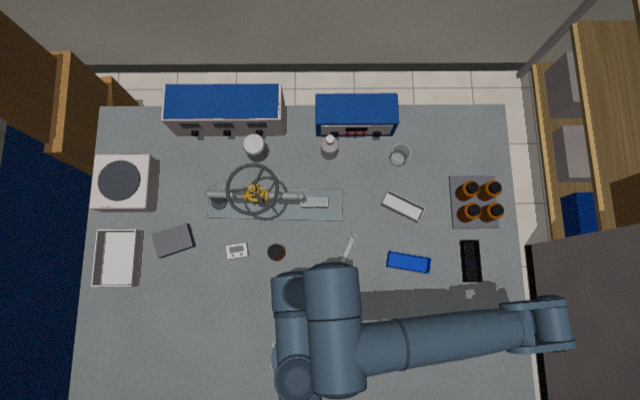

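The top view has four pan-like things: silver at (402,206), blue at (409,262), black at (471,260), and a larger grey tray at (117,258). Silver, 56 x 150 mm, fits the description. I'll confirm it in a crop and measure.

```bash
python3 - <<'E'
from h import *
im=cv2.imread('pics/top0.png');cv2.imwrite('pics/crop0.png',cv2.resize(im[150:290,190:500],None,fx=2.5,fy=2.5,interpolation=3))
P=np.load('top0.npy')
# skid plate etc
for u,v in [(210,215),(338,215),(338,192),(315,202),(300,197),(214,196),(253,190),(258,185),(402,206),(385,202),(420,213),(270,300)]: print((u,v),P[v,u].round(3))
p=get_image('top')
P=pts(p)
for n in('pan','wheel','valve','jar','beaker','spanner','wash_bottle','timer','sample_case','tin'):
    for d in silhouettes(p,n)[:4]:
        m=d['pixels'];q=P[m];print(n,round(d['confidence'],2),d['rect'],np.nanmedian(q,0).round(3),np.nanmax(q[:,2]).round(3))
q=P[195:222,375:430].reshape(-1,3);q=q[(q[:,2]>.02)&(q[:,2]<.07)];
r=cv2.minAreaRect((q[:,:2]*1000).astype(np.float32));print('pan rect',r,len(q),np.percentile(q[:,2],[50,95]))
E
```

```text
(210, 215) [0.506 0.342 0.008]
(338, 215) [ 0.502 -0.132  0.012]
(338, 192) [ 0.589 -0.133  0.012]
(315, 202) [ 0.542 -0.047  0.061]
(300, 197) [0.54  0.002 0.165]
(214, 196) [0.547 0.293 0.156]
(253, 190) [0.543 0.145 0.264]
(258, 185) [0.576 0.14  0.191]
(402, 206) [ 0.536 -0.373  0.001]
(385, 202) [ 0.552 -0.31  -0.001]
(420, 213) [ 0.507 -0.436  0.012]
(270, 300) [ 0.198  0.117 -0.006]
pan 0.59 [386.9, 249.9, 42.1, 21.7] [ 0.329 -0.387  0.004] 0.051
pan 0.55 [457.3, 239.2, 25.2, 41.9] [ 0.332 -0.611  0.007] 0.051
pan 0.38 [319.2, 133.5, 20.5, 24.7] [ 0.735 -0.099  0.109] 0.168
wheel 0.79 [222.1, 161.8, 57.8, 55.9] [0.55  0.148 0.25 ] 0.262
wheel 0.16 [341.1, 235.1, 15.3, 24.9] [ 0.384 -0.167  0.007] 0.015
valve 0.58 [205.9, 163.0, 139.1, 58.5] [0.543 0.107 0.011] 0.276
valve 0.4 [379.6, 191.2, 44.2, 28.6] [ 0.532 -0.373  0.006] 0.052
jar 0.74 [224.4, 244.4, 23.5, 16.5] [0.375 0.237 0.021] 0.032
jar 0.63 [267.5, 241.6, 17.5, 18.0] [0.364 0.089 0.083] 0.093
beaker 0.7 [390.0, 144.6, 21.6, 22.5] [ 0.73  -0.365  0.047] 0.097
wash_bottle 0.77 [317.8, 133.3, 20.4, 27.6] [ 0.737 -0.099  0.107] 0.168
wash_bottle 0.42 [204.0, 163.6, 138.2, 58.2] [0.543 0.108 0.011] 0.276
wash_bottle 0.33 [222.8, 161.5, 57.5, 52.4] [0.553 0.146 0.25 ] 0.262
timer 0.77 [226.1, 247.4, 20.8, 11.5] [0.376 0.235 0.021] 0.032
sample_case 0.72 [152.9, 221.9, 40.4, 37.9] [0.412 0.464 0.039] 0.051
tin 0.74 [244.1, 135.9, 23.0, 27.8] [0.737 0.167 0.107] 0.118
tin 0.16 [319.9, 135.9, 16.0, 26.3] [ 0.733 -0.098  0.11 ] 0.168
pan rect ((531.87939453125, -368.5418395996094), (151.31094360351562, 57.97511672973633), 63.98133087158203) 197 [0.03916085 0.0477602 ]
```

View pics/crop0.png

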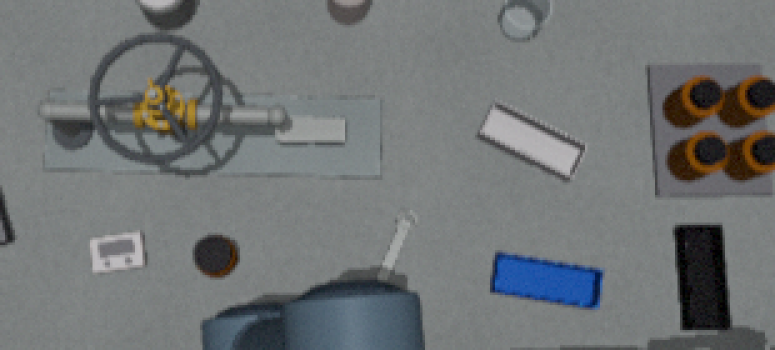

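The crop shows the silver pan is the only aluminium one (crop (530,142)). Blue (547,280) and black (700,277) are the look-alikes. It measures 151 x 58 mm with its rim at 48 mm. Next I'll look with the wrist camera from above it.

```bash
python3 - <<'E'
from h import *
a=np.radians(64-90)
movep([0.52,-0.39,0.26],down(a))
s=sense();T=tool();p=get_image('wrist');save('w1',p['image']);P=pts(p,T);np.save('w1.npy',P)
print(s['time_s'],s['ee_pos'],s['q'].round(2) if hasattr(s['q'],'round') else s['q'])
print(p['T_tool_cam'].round(3).tolist())
q=P.reshape(-1,3);q=q[(q[:,2]>.03)&(q[:,2]<.06)&(abs(q[:,0]-.53)<.1)&(abs(q[:,1]+.37)<.12)]
print(cv2.minAreaRect((q[:,:2]*1000).astype(np.float32)),len(q),np.percentile(q[:,2],[5,50,95]))
E
```

```text
2.2667 [ 0.51928562 -0.39080676  0.25966134] [-0.82  0.21  1.5  -0.    1.43 -0.36]
[[1.0, -0.0, -0.0, 0.0], [0.0, 0.971, 0.239, -0.069], [0.0, -0.239, 0.971, -0.18], [0.0, 0.0, 0.0, 1.0]]
((531.4512939453125, -370.326416015625), (150.0869903564453, 55.92168426513672), 63.04738235473633) 1043 [0.03302907 0.04482472 0.04633091]
```

View pics/w1.png

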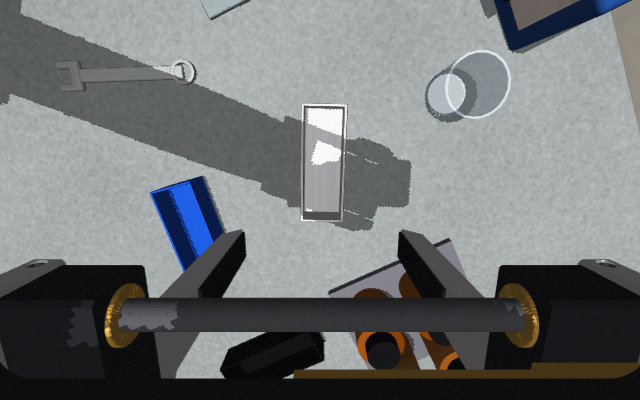

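The pan centre is (0.5315,-0.3703), yaw -27°, 150.1 x 55.9 mm with the rim at 45 mm, which matches the spec. In the picture it sits at (323,162). Next: grasp it off-centre and lift.

```bash
python3 - <<'E'
from h import *
L=np.array([np.cos(np.radians(63.05)),np.sin(np.radians(63.05))])
a=np.radians(63.05-90)
g=np.array([.5315,-.3703])-.033*L
movep([*g,0.10],down(a))
print(sense()['ee_pos'],sense()['time_s'])
move_linear([*g,0.010],v=.12,force_limit=15)
s=sense();print(s['ee_pos'],s['contact_force'],s['time_s'])
close(40)
s=sense();print(s['gripper_width'],s['time_s'])
move_linear([*g,0.16],v=.15)
# staging toward the rest
movep([.54,-.20,.16],down(np.radians(-1.4)))
s=sense();print(s['gripper_width'],s['ee_pos'],s['contact_force'],s['time_s'])
T=tool();p=get_image('wrist');save('w2',p['image']);np.save('w2.npy',pts(p,T))
p=get_image('scene');save('s2',p['image']);np.save('s2.npy',pts(p))
E
```

```text
[ 0.51710008 -0.40086924  0.10153428] 3.0
[ 0.51716972 -0.40035086  0.01102834] [0.09097002 0.73358023 0.45415766] 3.9
0.05550783144275201 4.575
0.05607953989948299 [ 0.54011075 -0.20092526  0.1599898 ] [-0.1412842  -0.32871321 -1.80004446] 6.5417
```

View pics/w2.png

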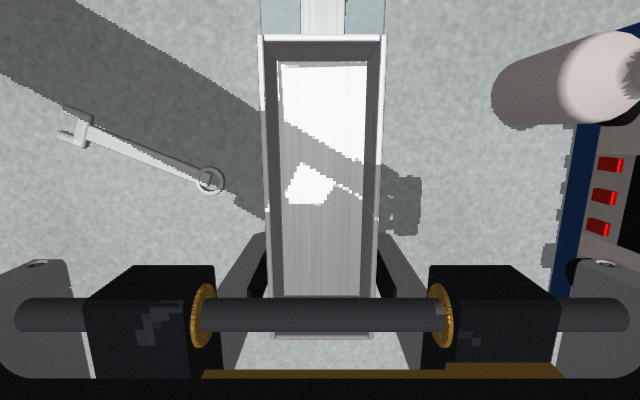

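View pics/s2.png

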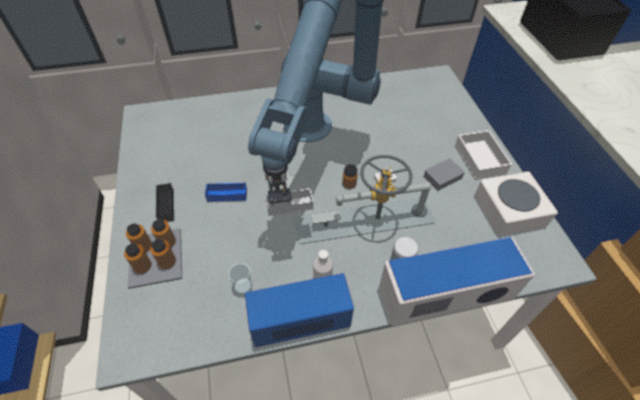

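The pan is held at (323,180) and the rest beyond it, around (322,15), is half hidden. I'll measure the pan's tilt, and the rest and valve axes from the fixed cameras.

```bash
python3 - <<'E'
from h import *
P=np.load('w2.npy').reshape(-1,3)
m=(abs(P[:,0]-.54)<.045)&(P[:,1]<-.06)&(P[:,1]>-.27)&(P[:,2]>.15)
# points on rim: near the two walls
q=P[m];
for lo in np.arange(-.26,-.06,.02):
    k=q[(q[:,1]>lo)&(q[:,1]<lo+.02)]
    if len(k)>5: print(round(lo,2),len(k),np.percentile(k[:,2],[50,95,99]).round(4),k[:,0].min().round(4),k[:,0].max().round(4))
print('maxy',q[:,1].max())
for n in('top0','scene0'):
    P=np.load(n+'.npy').reshape(-1,3)
    m=(abs(P[:,0]-.545)<.05)&(P[:,1]>-.13)&(P[:,1]<.01)&(P[:,2]>.05)&(P[:,2]<.075)
    q=P[m];print(n,'rest',m.sum(),q.mean(0).round(4),q.min(0).round(4),q.max(0).round(4),np.median(q[:,2]), cv2.minAreaRect((q[:,:2]*1000).astype(np.float32)))
    m=(abs(P[:,0]-.545)<.07)&(P[:,1]>-.16)&(P[:,1]<.38)&(P[:,2]>.005)&(P[:,2]<.02)
    q=P[m];print('plate',cv2.minAreaRect((q[:,:2]*1000).astype(np.float32)),q[:,2].mean())
    m=(abs(P[:,0]-.545)<.03)&(P[:,2]>.155)&(P[:,2]<.175)&(P[:,1]>-.02)&(P[:,1]<.32)&(abs(P[:,1]-.14)>.04)
    q=P[m];
    print('pipe',len(q),np.polyfit(q[:,1],q[:,0],1),q[:,1].min(),q[:,1].max(),q[:,2].max())
    m=(abs(P[:,0]-.55)<.11)&(abs(P[:,1]-.145)<.11)&(P[:,2]>.235)&(P[:,2]<.262)
    q=P[m]; print('wheel',cv2.minEnclosingCircle((q[:,:2]*1000).astype(np.float32)),np.median(q[:,2]))
    m=(abs(P[:,0]-.55)<.03)&(abs(P[:,1]-.145)<.03)&(P[:,2]>.262)
    q=P[m]; print('stem',q.mean(0),q[:,2].max(),len(q))
E
```

```text
-0.26 710 [0.1947 0.196  0.1963] 0.5114 0.567
-0.24 2698 [0.1537 0.1945 0.1957] 0.5115 0.5669
-0.22 4547 [0.157  0.2546 0.2602] 0.5102 0.5701
-0.2 16482 [0.2638 0.2857 0.2866] 0.495 0.585
-0.18 37497 [0.2799 0.2947 0.2955] 0.495 0.585
-0.16 4224 [0.1538 0.1954 0.196 ] 0.5132 0.57
-0.14 4597 [0.1538 0.1954 0.1962] 0.5137 0.5704
-0.12 5003 [0.1538 0.1954 0.1962] 0.5143 0.5709
-0.1 4142 [0.1813 0.1957 0.1964] 0.5149 0.5713
maxy -0.09223270500432992
top0 rest 267 [ 0.5458 -0.0448  0.0595] [ 0.5274 -0.091   0.0504] [0.5651 0.007  0.0681] 0.05951897618851687 ((546.377685546875, -41.93431091308594), (97.76465606689453, 37.56673812866211), 89.34510040283203)
plate ((545.1714477539062, 108.98445129394531), (139.3830108642578, 537.8403930664062), 0.1623193770647049) 0.009295358130874148
pipe 405 [0.02909832 0.54686073] -0.011235055962744711 0.31986711473822443 0.1747067455520357
wheel ((551.8860473632812, 152.1995849609375), 86.076416015625) 0.2515639171493842
stem [0.54849896 0.15132833 0.26720916] 0.27722495127882363 31
scene0 rest 265 [ 0.5454 -0.0443  0.062 ] [ 0.5226 -0.0939  0.0522] [0.5649 0.0055 0.0706] 0.062061815979894464 ((543.8170776367188, -44.08964157104492), (99.48368072509766, 40.867916107177734), 88.31655883789062)
plate ((545.0569458007812, 110.30734252929688), (139.71371459960938, 539.310546875), 0.008447576314210892) 0.010622586984882422
pipe 386 [0.03347065 0.54924597] -0.012900072708797838 0.31969835011172315 0.1748678769312082
wheel ((551.3472290039062, 150.39865112304688), 87.02470397949219) 0.25364559234662964
stem [0.55236213 0.15063219 0.26748216] 0.2782334580942293 48
```

The held pan is level: rim at 0.196 m at both ends, yaw about -1.3°. The rest is at about (0.546,-0.043), yaw about -1.8°. The pipe slope, the line from wheel to rest, and the rest's own edges agree on this. Next: slide in and lower.

```bash
python3 - <<'E'
from h import *
o=down(np.radians(-1.85)); L=np.array([.0323,.9995])
t=np.array([.5458,-.0432])-.034*L
b=t-.11*L
movep([*b,.10],o); move_linear([*b,.079],v=.1)
print(sense()['ee_pos'],sense()['time_s'])
r=move_linear([*t,.079],v=.08,force_limit=8)
s=sense();print(r,s['ee_pos'],s['contact_force'],s['time_s'])
p=get_image('scene');save('s3',p['image'][120:260,230:450]);np.save('s3.npy',pts(p))
T=tool();p=get_image('wrist');save('w3',p['image']);np.save('w3.npy',pts(p,T))
P=np.load('w3.npy').reshape(-1,3)
q=P[(abs(P[:,2]-.114)<.006)&(abs(P[:,0]-.546)<.04)&(P[:,1]>-.07)&(P[:,1]<.06)]
print(q.min(0),q.max(0))
q=P[(P[:,2]>.135)&(P[:,2]<.2)&(abs(P[:,0]-.546)<.04)&(P[:,1]>-.03)&(P[:,1]<.1)]
if len(q):print('elbow',q.min(0),q.max(0),np.median(q,0))
E
cd pics; python3 -c "
import cv2;i=cv2.imread('s3.png');cv2.imwrite('s3b.png',cv2.resize(i,None,fx=3.5,fy=3.5,interpolation=2))"
```

```text
[ 0.54158854 -0.18774067  0.07986168] 7.3583
False [ 0.54473609 -0.07757522  0.07902194] [-0.6567775   0.16388555 -1.67516449] 8.8833
[ 0.50601351 -0.06993789  0.10800012] [0.58490326 0.0312773  0.1198953 ]
elbow [ 0.53281418 -0.01273422  0.14318995] [0.5600245  0.02867929 0.16612727] [0.54654041 0.00941832 0.16131998]
```

View pics/s3b.png

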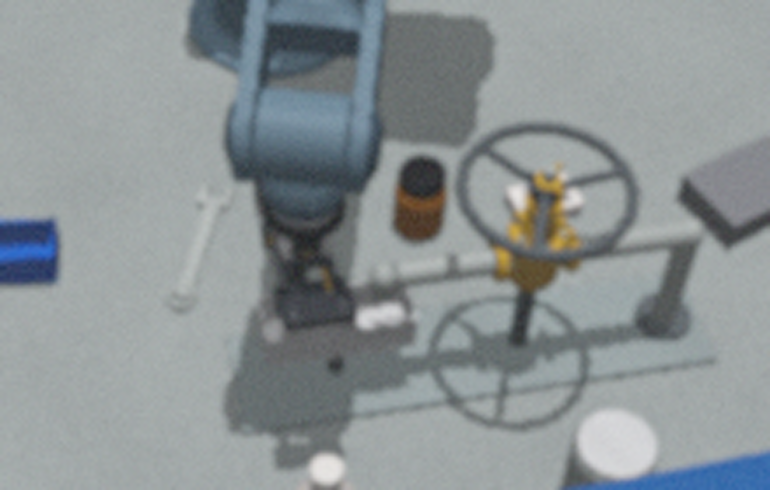

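View pics/w3.png

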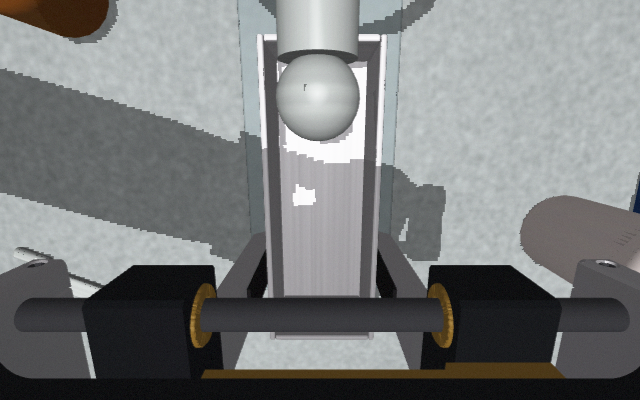

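The elbow, at (318,97), is centred laterally over the pan's +y half. Spout at (0.5464, 0.0013), pan +y end at 0.0313, so the pan centre is 45 mm short of the spout as required. Lowering and releasing.

```bash
python3 - <<'E'
from h import *
s=sense();t=s['ee_pos'].copy() if hasattr(s['ee_pos'],'copy') else np.array(s['ee_pos'])
r=move_linear([.5452,-.0772,.064],v=.03,force_limit=3)
s=sense();print(r,s['ee_pos'],s['contact_force'],s['time_s'])
let_go()
s=sense();print(s['gripper_width'],s['contact_force'],s['time_s'])
move_linear([.5452,-.0772,.17],v=.15)
movep([.545,-.16,.29],down(np.radians(-1.85)))
T=tool();p=get_image('wrist');save('w4',p['image']);P=pts(p,T);np.save('w4.npy',P);q=P.reshape(-1,3)
q=q[(q[:,2]>.098)&(q[:,2]<.112)&(abs(q[:,0]-.546)<.05)&(q[:,1]>-.15)&(q[:,1]<.05)]
print(cv2.minAreaRect((q[:,:2]*1000).astype(np.float32)),np.percentile(q[:,2],[5,50,95]),sense()['time_s'])
c=np.c_[q[:,:2],np.ones(len(q))];print('plane',np.linalg.lstsq(c,q[:,2],rcond=None)[0])
E
```

```text
True [ 0.54524553 -0.07741189  0.06984416] [-0.57046583 -0.42069872  3.43971094] 9.3667
0.09398941165998191 [-0.05705077 -0.56482673 -0.09399017] 10.125
((546.4796142578125, -44.25007629394531), (149.8324737548828, 56.02635192871094), 88.02112579345703) [0.10043963 0.10508622 0.10664422] 11.6333
plane [-1.80757793e-05 -4.60531034e-03  1.04509083e-01]
```

View pics/w4.png

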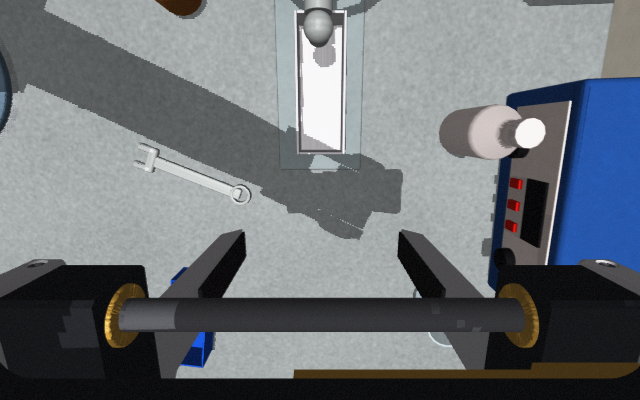

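The pan stands level at (0.5465,-0.0443), rim at 105 mm, yaw within 0.2° of the valve. The spout ball at (318,27) is over its +y half. Now a close look at the wheel.

```bash
python3 - <<'E'
from h import *
movep([.55,.11,.40],down(np.radians(-1.85)))
T=tool();p=get_image('wrist');save('w5',p['image']);P=pts(p,T);np.save('w5.npy',P);q=P.reshape(-1,3)
from scipy.optimize import least_squares
m=(q[:,2]>.238)&(q[:,2]<.262);q=q[m]
d=np.hypot(q[:,0]-.5515,q[:,1]-.151);k=q[(d>.065)&(d<.095)]
f=least_squares(lambda v:np.hypot(k[:,0]-v[0],k[:,1]-v[1])-v[2],[.55,.15,.08],loss='soft_l1',f_scale=.003).x
print('rim',f,np.percentile(k[:,2],[50,95]),len(k))
d=np.hypot(q[:,0]-f[0],q[:,1]-f[1]);an=np.degrees(np.arctan2(q[:,1]-f[1],q[:,0]-f[0]))[(d>.035)&(d<.068)]
h,e=np.histogram(an,72,(-180,180));print([(e[i],h[i]) for i in range(72) if h[i]>10])
q=P.reshape(-1,3);k=q[(np.hypot(q[:,0]-f[0],q[:,1]-f[1])<.012)&(q[:,2]>.266)];print('stem',k.mean(0),np.percentile(k[:,2],[50,90]),len(k))
print(sense()['time_s'])
E
```

```text
rim [0.55098202 0.15133551 0.07790245] [0.25244975 0.2541884 ] 5759
[(np.float64(-155.0), np.int64(19)), (np.float64(-150.0), np.int64(124)), (np.float64(-145.0), np.int64(120)), (np.float64(-140.0), np.int64(21)), (np.float64(-35.0), np.int64(23)), (np.float64(-30.0), np.int64(124)), (np.float64(-25.0), np.int64(127)), (np.float64(-20.0), np.int64(13)), (np.float64(85.0), np.int64(24)), (np.float64(90.0), np.int64(152)), (np.float64(95.0), np.int64(142)), (np.float64(100.0), np.int64(18))]
stem [0.55093609 0.15136071 0.27413054] [0.27435884 0.27552215] 119
12.8083
```

View pics/w5.png

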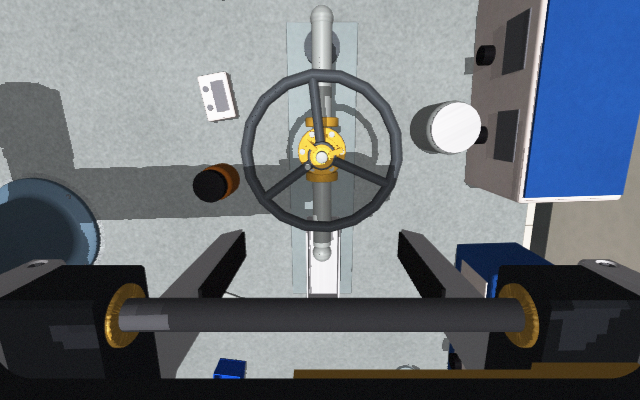

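Wheel axis is at (0.5510,0.1514), spokes at about -145°, -25° and 95° (95° is the one at pixel (316,100)), stem top at 0.2744 as given. Next: insert the closed fingers in the gap at 48 mm radius and push anticlockwise until the slack is taken up.

```bash
cat >> h.py <<'E'
C=np.array([.55098,.15135]);RR=.048;ZW=.224
def pos(th,z=ZW,r=RR): return [C[0]+r*np.cos(th),C[1]+r*np.sin(th),z]
def st():
    s=sense();d=np.array(s['ee_pos'])[:2]-C;th=np.arctan2(d[1],d[0]);F=np.array(s['contact_force'])
    ft=-(F[0]*-np.sin(th)+F[1]*np.cos(th));fr=F[0]*np.cos(th)+F[1]*np.sin(th)
    return th,np.hypot(*d),ft,fr,F[2],s['time_s']
E
python3 - <<'E'
from h import *
o=down(np.radians(-1.85));D=np.pi/180
close(20);print('w',sense()['gripper_width'])
movep(pos(50*D,.30),o)
print(move_linear(pos(50*D),v=.1,force_limit=6),sense()['ee_pos'],st()[5])
th=50*D;pend=False
for i in range(40):
    th+=12*D
    hit=move_linear(pos(th),v=.06,force_limit=4)
    a,r,ft,fr,fz,t=st();print(round(th/D),hit,round(a/D,1),round(r,4),'ft %.1f fr %.1f fz %.1f t %.2f'%(ft,fr,fz,t))
    if hit or ft>3.5: break
E
```

```text
w 0.00040275856589417583
False [0.58235651 0.18817979 0.22489878] 15.7167
62 False 62.4 0.0483 ft -0.0 fr 0.5 fz 0.2 t 16.03
74 False 74.5 0.0481 ft -0.4 fr 0.3 fz -0.3 t 16.35
86 True 82.7 0.0475 ft 0.2 fr 0.1 fz 0.6 t 16.56
```

That trip was just the fingers touching the spoke (82.7° against the spoke at 95°), and the force has dropped back to 0.2 N. I'll continue, stopping only on a sustained tangential force.

```bash
python3 - <<'E'
from h import *
D=np.pi/180
th=st()[0]
for i in range(40):
    th+=12*D
    hit=move_linear(pos(th),v=.06,force_limit=4.5)
    a,r,ft,fr,fz,t=st();print(round(th/D),hit,round(a/D,1),round(r,4),'ft %.1f fr %.1f fz %.1f t %.2f'%(ft,fr,fz,t))
    if hit or ft>3.5:
        dwell(.05);a,r,ft,*_=st();print('settled',a/D,ft)
        if ft>2.5: break
        th=a if abs(((a-th+np.pi)%(2*np.pi))-np.pi)<.3 and a>0 else th+(((a-th+np.pi)%(2*np.pi))-np.pi)
E
```

```text
95 False 95.1 0.048 ft -0.1 fr -0.2 fz 1.0 t 16.89
107 False 107.2 0.0481 ft 0.5 fr 0.9 fz 0.6 t 17.21
119 False 119.2 0.0481 ft -0.0 fr 0.3 fz 0.1 t 17.52
131 False 131.2 0.0481 ft -0.2 fr -0.3 fz -0.6 t 17.84
143 False 143.2 0.048 ft 0.5 fr 0.1 fz 0.6 t 18.16
155 False 155.2 0.048 ft -0.0 fr -0.2 fz -0.1 t 18.48
167 True 163.5 0.048 ft -0.3 fr 0.9 fz -0.8 t 18.68
settled 163.04110073058007 -0.6462843900348347
175 False 175.4 0.048 ft 0.2 fr -0.5 fz -1.0 t 19.06
187 False -172.6 0.0481 ft 0.2 fr -0.1 fz -0.3 t 19.38
199 False -160.4 0.048 ft -0.4 fr -0.1 fz -0.4 t 19.69
211 False -148.4 0.0481 ft 0.7 fr -0.1 fz -0.5 t 20.01
223 True -142.2 0.048 ft -0.2 fr -0.4 fz 0.2 t 20.22
settled -142.64997190043874 -0.7060294610308251
229 True -137.3 0.0479 ft 1.1 fr 0.5 fz -0.4 t 20.48
settled -137.8033057971261 1.2813748604853692
234 True -132.7 0.048 ft 0.5 fr 0.2 fz 0.4 t 20.73
settled -133.14819888774622 0.17771751490695326
239 True -128.1 0.048 ft -0.2 fr -0.8 fz -0.1 t 20.99
settled -128.66283689184408 -1.1778728060004862
243 True -123.7 0.048 ft -0.6 fr -0.1 fz -0.9 t 21.25
settled -124
[... 1706 characters left out ...]
2
315 True -52.0 0.0463 ft -0.1 fr 1.5 fz -0.4 t 25.90
settled -52.413614227364555 0.23300054874918247
320 True -47.0 0.0463 ft -0.0 fr 0.1 fz 0.2 t 26.16
settled -47.43494303259941 0.8629072329352785
325 True -41.9 0.0462 ft 0.1 fr -0.2 fz -0.4 t 26.42
settled -42.32035182220476 0.13192044644814738
330 True -36.7 0.0461 ft 0.9 fr 0.8 fz 1.2 t 26.68
settled -37.06014852506478 0.043338490447014155
335 True -31.3 0.0461 ft 0.3 fr -0.0 fz -0.0 t 26.93
settled -31.681348599485467 0.23158334389427432
340 True -25.7 0.0461 ft -0.1 fr 0.0 fz -0.4 t 27.19
settled -26.143161463690763 -0.4583577429266366
346 True -20.1 0.046 ft 0.1 fr -0.0 fz -0.1 t 27.45
settled -20.53959594072147 0.42040480264986635
```

The drive began at a finger angle of 217.8° (trip). From there every move meets a steady resistance of about 4.5 N or more, while all earlier moves ran free. The single trip at 163° was not sustained. Slack = 217.8-82.7 ≈ 135° (2.36 rad), inside the given range. The onset is bracketed by 211.6° and 217.8°, so about 214-216°, and the target is a finger angle of about 756°. I'm now at 339.5°.

```bash
python3 - <<'E'
from h import *
D=np.pi/180
th=339.5*D; end=756*D
n=int(np.ceil((end-th)/(15*D)));
for x in np.linspace(th,end,n+1)[1:]:
    hit=move_linear(pos(x),v=.06,force_limit=25)
    a,r,ft,fr,fz,t=st();print(round(x/D),hit,round(a/D%360,1),round(r,4),'ft %.1f fr %.1f fz %.1f t %.2f'%(ft,fr,fz,t))
    if hit: break
E
```

```text
354 False 352.3 0.0471 ft 3.9 fr -0.3 fz -3.3 t 27.86
369 False 7.3 0.047 ft 5.8 fr -0.4 fz -3.1 t 28.22
384 False 22.6 0.047 ft 4.8 fr -1.1 fz -4.1 t 28.57
399 False 37.8 0.0472 ft 5.2 fr -0.5 fz -4.1 t 28.93
414 False 53.1 0.0474 ft 4.5 fr -1.6 fz -4.3 t 29.29
429 False 68.3 0.0478 ft 3.5 fr -1.6 fz -3.5 t 29.65
444 False 82.6 0.0479 ft 5.5 fr -2.4 fz -2.7 t 30.01
458 False 97.1 0.0481 ft 6.0 fr -1.5 fz -3.0 t 30.37
473 False 111.7 0.0483 ft 4.7 fr -1.7 fz -1.6 t 30.73
488 False 126.3 0.0483 ft 4.7 fr -1.0 fz -0.5 t 31.08
503 False 141.0 0.0481 ft 4.6 fr -1.4 fz 0.9 t 31.44
518 False 156.1 0.048 ft 4.3 fr -0.9 fz 3.5 t 31.80
533 False 170.5 0.0478 ft 6.1 fr -1.4 fz 3.1 t 32.16
548 False 185.2 0.048 ft 7.3 fr 0.1 fz 4.2 t 32.52
563 False 200.2 0.0484 ft 5.1 fr 1.6 fz 5.5 t 32.88
578 False 215.2 0.0481 ft 5.3 fr 0.1 fz 6.5 t 33.23
592 False 230.2 0.048 ft 4.7 fr 0.1 fz 5.7 t 33.59
607 False 244.3 0.0477 ft 6.8 fr -0.6 fz 3.7 t 33.95
622 False 259.1 0.0477 ft 5.6 fr 0.3 fz 2.1 t 34.31
637 False 274.3 0.0478 ft 3.9 fr 0.5 fz 0.9 t 34.67
652 False 289.5 0.0476 ft 5.9 fr 1.6 fz -0.7 t 35.02
667 False 305.0 0.0473 ft 4.6 fr -0.3 fz -0.8 t 35.38
682 False 320.9 0.0477 ft 4.5 fr -0.0 fz -2.1 t 35.74
696 False 336.3 0.0482 ft 3.5 fr -0.5 fz -1.9 t 36.10
711 False 350.6 0.0481 ft 4.9 fr -1.2 fz -2.1 t 36.46
726 False 5.3 0.0483 ft 4.3 fr -0.6 fz -3.7 t 36.82
741 False 19.9 0.0484 ft 4.8 fr -1.2 fz -4.4 t 37.17
756 False 34.8 0.0486 ft 4.6 fr -0.5 fz -3.5 t 37.53
```

```bash
python3 - <<'E'
from h import *
D=np.pi/180;o=down(np.radians(-1.85))
dwell(.1);print([round(float(x),4) for x in st()])
move_linear(pos(20*D),v=.06); move_linear(pos(5*D),v=.06); print('free',st()[2:5])
move_linear(pos(5*D,.32),v=.15)
movep([.55,.11,.40],o);let_go()
T=tool();p=get_image('wrist');save('w6',p['image']);P=pts(p,T);q=P.reshape(-1,3);f=C
q2=q[(q[:,2]>.238)&(q[:,2]<.262)]
d=np.hypot(q2[:,0]-f[0],q2[:,1]-f[1]);an=np.degrees(np.arctan2(q2[:,1]-f[1],q2[:,0]-f[0]))[(d>.035)&(d<.068)]
h,e=np.histogram(an,72,(-180,180));print([(float(e[i]),int(h[i])) for i in range(72) if h[i]>10])
for nm,Q in(('before',np.load('w5.npy').reshape(-1,3)),('after',q)):
    k=Q[(np.hypot(Q[:,0]-f[0],Q[:,1]-f[1])<.008)&(Q[:,2]>.266)];print(nm,'stem',k.mean(0),np.percentile(k[:,2],[25,50,75,90]),len(k))
print(sense()['time_s'])
E
```

```text
[0.6085, 0.0485, 4.3265, -0.074, -4.6553, 37.6333]
free (np.float64(-0.4698325222802248), np.float64(-0.12252032190784949), np.float64(0.0386820739293689))
[(-75.0, 71), (-70.0, 119), (-65.0, 77), (45.0, 88), (50.0, 151), (55.0, 91), (165.0, 79), (170.0, 136), (175.0, 80)]
before stem [0.55093609 0.15136071 0.27413054] [0.27380002 0.27435884 0.27490733 0.27552215] 119
after stem [0.55096479 0.15161604 0.28086274] [0.28098478 0.28167825 0.28216698 0.28262613] 126
41.1667
```

View pics/w6.png

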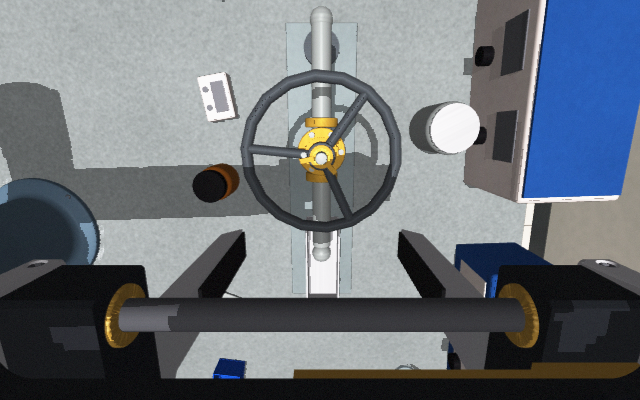

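The stem has risen about 7.3 mm (7.5 expected for 1.5 turns). The spoke ended at 52.5°, in line with 540° of driven turn. Now back away and check the pan and bystanders.

```bash
python3 - <<'E'
from h import *
movep([.545,-.16,.33],down(np.radians(-1.85)))
T=tool();p=get_image('wrist');save('w7',p['image']);q=pts(p,T).reshape(-1,3)
q=q[(q[:,2]>.098)&(q[:,2]<.112)&(abs(q[:,0]-.546)<.05)&(q[:,1]>-.15)&(q[:,1]<.05)]
print(cv2.minAreaRect((q[:,:2]*1000).astype(np.float32)),np.percentile(q[:,2],[5,50,95]))
p=get_image('top');save('top7',p['image']);print(sense()['time_s'])
P=pts(p)
for n in('jar','beaker','spanner','wash_bottle','timer','sample_case','tin'):
    for d in silhouettes(p,n)[:1]:
        print(n,round(d['confidence'],2),d['rect'],np.nanmedian(P[d['pixels']],0).round(3))
E
```

```text
((546.4940185546875, -44.10697937011719), (149.6559295654297, 55.98844909667969), 88.07310485839844) [0.1004434  0.1050656  0.10662311]
42.35
jar 0.58 [266.6, 242.8, 15.1, 16.9] [0.366 0.095 0.084]
beaker 0.64 [388.7, 144.4, 22.0, 23.2] [ 0.731 -0.365  0.046]
spanner 0.55 [330.9, 236.7, 28.3, 45.2] [ 0.33  -0.143  0.006]
wash_bottle 0.77 [321.0, 134.3, 16.6, 26.3] [ 0.737 -0.092  0.112]
timer 0.5 [226.6, 245.0, 21.2, 17.3] [0.376 0.236 0.021]
sample_case 0.83 [152.3, 221.7, 42.7, 37.3] [0.412 0.463 0.039]
tin 0.9 [245.3, 132.6, 24.2, 27.9] [0.737 0.169 0.106]
```

View pics/top7.png

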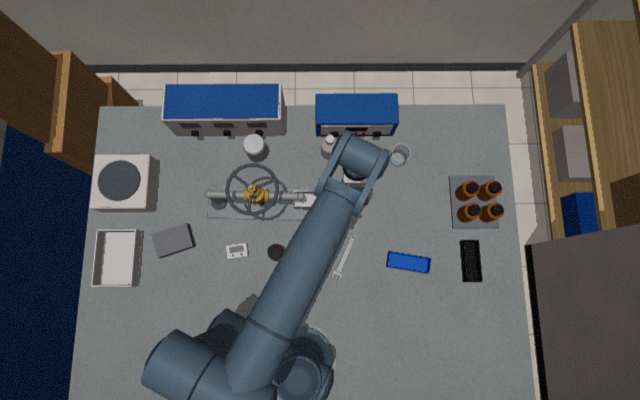

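The pan hasn't moved, and the bystanders are where they were: jar (277,251), timer (237,251), beaker (400,155), tin (254,147). Handing in.

```bash
python3 - <<'E'
from h import *
dwell(.2);print(sense()['contact_force']);print(hand_in())
E
```

```text
[ 0.01896422 -0.35152586  0.08991632]
the job is handed in; nothing more can be done
None
```

The job is done and handed in at about 43 s, in the order asked: the pan was placed and released first, then the valve was opened by one and a half turns. The hand-in gave no verdict.

- **Pan:** I set the aluminium pan on the rest and let go. The last look, after the valve was turned, still had it level with its rim at 105 mm, at (0.5465, -0.044). It is aligned with the valve to about 0.2°, with the spout over the middle of its +y half.
- **Valve:** I pushed the spokes round with the closed fingers and took up about 2.3 rad of slack. From there I drove about 540° more, uncertain by about 5° because of where the force first rose. The stem rose about 7.3 mm by camera against the 7.5 mm expected, which agrees within what the camera can measure.
- **Force trips:** During the slack the force limit tripped twice, at finger angles of 83° and 163°. I did not count either as the end of the slack, because the force fell away and the next moves ran free.
- **Bystanders:** Six of the seven are where they were to within camera error. The spanner was partly hidden by the arm in the first top picture, so I compared it only by eye; it shows no change. The gripper was open and clear of everything at the end.

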